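# Check a casting clamp's plate gap with a taper gauge

### The arm

A 7-joint arm with a two-finger parallel gripper is mounted at the origin on the work surface. World frame = base frame: x ahead of the robot, y to its left, z up, the work surface at z = 0. Lengths are in mm, angles in rad, forces in N, time in s.
With the tool pointing down it reaches from about 400 to 875 mm from the base axis. Payload 19.3 kg.
Tool frame: the origin (TCP) lies at the very end of the fingers, on their centre line; the grasp point (between the pads) lies 19 mm behind it (grip_point_offset is the z of the grasp point in the tool frame, in mm); z points along the fingers, x is the direction in which the jaws open and shut, and the axes are right-handed (so a half turn about z gives the same grasp; the last joint's range is limited). The gripper opens to 85 mm and grips with 20 to 120 N. Pads are 22 mm wide; open, the fingers measure 114 mm over their backs; the gripper's body (76 mm by 85 mm) begins 54 mm behind the grasp point. The pads swing forward as they close: fully open they stand 13 mm farther back than shut.
Start: joints at [-1.354, 0.521, -0.036, 1.599, 0.021, 1.021, -0.113], TCP at [176.822, 599.457, 231.291] pointing down, gripper open.
Joint ranges: [-2.91, 2.91], [-0.3, 2.13], [-1.5, 1.42], [0.17, 2.43], [-1.26, 4.41], [0.16, 1.93], [-2.52, 2.52]. Speed limits (rad/s): [1.89, 1.89, 2.39, 2.39, 3.01, 3.01, 3.01].

### API

Orientations are given as a 3x3 rotation matrix whose columns are the frame's x, y, z axes.
In Python, from workcell import movep, movel, goto_joints, open_gripper, clamp, wait, inverse_kinematics, read_state, camera, PlanningError, finish_job, grip_point_offset gives the robot as it stands. Calls block until the motion is done:
- movep(position, orientation): joint-space move of the TCP to a pose.
- movel(position, frame=None, max_speed=150, guard=None): straight line of the TCP; frame=None keeps the orientation; max_speed is the mean speed in mm/s. With guard (N) it stops when the force on the tool has changed by that much, and returns True; else False.
- goto_joints(angles): joint-space move.
- open_gripper() and clamp(): open the fingers fully, or close them until they stop; the grip force is fixed at half the most.
- wait(seconds).
- inverse_kinematics(position, orientation): joint angles nearest the present ones, or None.
- read_state(): the state.
- camera(name): name is "scene" or "top" or "wrist"; returns a dict with "image" (420x560x3 uint8, blue, green, red), "range_z" (420x560 float32, mm along the optical axis (not along the pixel's ray), 0 where there is no reading), "fx", "fy", "cx", "cy" (pixels), "cam_to_world" (4x4, takes a point from camera to world coordinates). Camera axes: x right, y up, looking along -z (the intrinsics and any distortion apply to the point x, -y, -z); pixel columns grow to the right and rows downward; lengths in mm; the calibration is good to about 2 mm. A picture is of the moment at which its call begins.
A pose or a line that the arm cannot do raises PlanningError and nothing moves.
- finish_job(): hands the job in, once; it reports no verdict.
The state is a dict: "time": time; "qpos": joint angles; "qvel": joint speeds; "joint_efforts": joint torques, N m; "eef_pos": TCP position; "tool_rot": TCP orientation; "ft_force": force on the tool from outside, world axes, zero at the start; "torque": the same for the moment, N m; "finger_gap": finger opening in mm.
Only numpy, scipy, OpenCV 4.12 (cv2) and the standard library are available. Lean on these libraries where they do the work, as an engineer would, in place of code of your own. Each camera call takes 0.05 s, during which the arm holds its last target. There are 200 camera calls.

### The job

Take the blue-handled taper gauge out of its stand and slide its blade straight down between the two glass plates of the casting clamp until it drags snugly, with the sprung plate pushed back about 2.5 mm; do not force it further in. Finish while still gripping the gauge upright at that depth so the gap can be read, and leave the red-handled gauge and the other things on the bench where they are.

Things in the scene. Friction and masses are not known exactly. Their poses are not given: they have to be found in the camera images.
- gauge: Taper gauge with blue handle, 0.1 to 0.16 kg, hanging upright in a slot of the stand. Origin at the centre of the blade's tip (lowest point), z up to the handle, x across the blade's thickness, y across its width. Steel wedge 82 mm long, 20 mm wide (y); thickness (x) grows from 2.4 mm at the tip to 12.2 mm at the top, both faces alike. A half turn about z makes no difference.
- gauge_grip (a point): Middle of the gauge's blue handle, 114 mm above the tip, same axes. The handle is 22 mm (x) by 30 mm (y) and spans 88 to 140 mm above the tip. Below it, from 82 to 88 mm, is a black collar 30 mm (x) by 38 mm (y).
- plain_gauge: Plain gauge, same outline, axes and origin but with a red handle and a straight 3 mm blade, in the other slot of the stand. To be left there; its top is 153 mm above the bench. Which slot holds which gauge varies.
- stand: White fixed stand, 90 x 150 mm, 95 mm high; origin at the centre of its underside. Its top has two slots, 16 mm (x) by 26 mm (y), at y = +38 and -38 mm; a gauge hangs in each by its collar, tip 13 mm above the bench, axes along the stand's. Lift a gauge straight up by at least 85 mm to free it.
- clamp: White fixed base of the casting clamp, 150 (x) x 110 mm, 12 mm high, origin under it. Two upright green glass plates 60 mm wide (y) stand above it, their faces square to x, from 17 to 105 mm above the bench, the gap between them free all the way. The pair floats together along x (8 mm each way, soft, 0.2 N/mm) and so centres itself on a blade.
- slot (a point): Middle of the mouth between the two glass plates, at the top of their yellow lips, 112 mm above the bench. x across the gap, y along the plates, z up. The lips funnel at 45 degrees from about 20 mm wide to the gap, 7 mm lower. Gap at rest: 4.5 to 7.5 mm, differs in each run, not told; its middle lies within 1 mm of this point. The gauge's x must lie along this x.
- clamp_plate (a joint): Push-back in m of the sprung glass plate (on the slot's -x side): 0 at rest, up to 0.009; each 10 mm of depth after first touch adds 1.2 mm. It presses with 2 N plus 2 N per mm of push-back. At 2.5 mm, 7 N on each blade face; pushing the blade on then takes about 7 to 12 N depending on friction. Friction keeps the blade where it is pushed.
- bottle: Amber reagent bottle, 48 mm across and 110 mm high, origin under its centre. Bystander.
- slide_box: Green slide box 75 x 95 x 32 mm, origin under its centre. Bystander.
- dish: White bowl 68 mm across and 22 mm high, origin under its centre. Bystander.
Not all that is in view belongs to the job. Of the things that look like the gauge, the middle-sized one is meant.

How it is judged:
By the outcome, as a careful person would: the job done as asked, in the order asked, and still so for the second after the job is handed in, while the arm keeps its last pose, push and grip.
It also fails if it takes over 43 s, if anything falls off the work surface, if the arm or the gripper's body presses on something with over 40 N, if the wrist force passes 120 N, or if a joint passes its speed limit or range.

## Working session

There is one attempt and no reset: what is moved stays moved. The work goes in short steps, each a Python script; the robot and the scene stay as the last script left them, time stands still between calls to the robot, and variables do not carry over. Pictures are saved under pics/ and viewed, about 8 in all and at most 12, crops included, and the job is handed in when it is done.

```bash
mkdir -p pics; ls; cat > h.py <<'E'
import numpy as np, cv2
from workcell import *
def shot(n):
    c=camera(n); np.savez(f'{n}.npz',**{k:np.array(v) for k,v in c.items()}); return c
def cloud(c):
    z=c['range_z']; v,u=np.mgrid[0:z.shape[0],0:z.shape[1]]
    P=np.stack([(u-c['cx'])/c['fx']*z,-(v-c['cy'])/c['fy']*z,-z,np.ones_like(z)],-1)
    W=(P@np.array(c['cam_to_world']).T)[...,:3]; W[z==0]=np.nan; return W
E
python3 - <<'E'
from h import *
for n in('scene','top'):
    c=shot(n); print(n,[k for k in c],c['fx'],c['fy'],c['cx'],c['cy'],np.round(c['cam_to_world'],3).tolist()); cv2.imwrite(f'pics/{n}0.png',c['image'])
s=read_state(); print(s, grip_point_offset)
E
```

```text
pics
scene ['image', 'range_z', 'fx', 'fy', 'cx', 'cy', 'cam_to_world'] 403.9650068210897 403.9650068210897 277.9998752046043 209.5621627187567 [[0.752, -0.518, 0.407, 859.447], [0.659, 0.596, -0.458, -342.206], [-0.005, 0.613, 0.79, 770.013], [0.0, 0.0, 0.0, 1.0]]
top ['image', 'range_z', 'fx', 'fy', 'cx', 'cy', 'cam_to_world'] 519.0066345703494 519.0066345703494 275.60030207005684 208.2286035272379 [[-0.017, 0.981, -0.191, 320.579], [-1.0, -0.014, 0.017, 79.637], [0.014, 0.191, 0.981, 1168.665], [0.0, 0.0, 0.0, 1.0]]
{'time': 0.1, 'qpos': array([-1.35421211,  0.52192633, -0.03633051,  1.59990568,  0.02120418,
        1.02110784, -0.11280687]), 'qvel': array([ 6.13941821e-05, -7.19943835e-04, -4.37994316e-04, -1.50455319e-03,
       -2.17565637e-04, -2.25948066e-03,  9.93156392e-05]), 'joint_efforts': array([ 6.12417600e-03, -9.28498077e+01,  1.98547594e+00, -3.70527112e+01,
        1.83458102e-02,  5.46614770e-03, -6.15369430e-06]), 'eef_pos': array([176.74432472, 599.19699745, 230.81698172]), 'tool_rot': array([[ 2.82882393e-01,  9.59154581e-01, -2.05918278e-04],
       [ 9.59154123e-01, -2.82882459e-01, -9.39812606e-04],
       [-9.59676235e-04,  6.83490733e-05, -9.99999537e-01]]), 'ft_force': array([-1.15190156,  0.13379303, -0.14417165]), 'torque': array([-0.00644105,  0.03123201,  0.02406798]), 'finger_gap': 85.46702368053307} -18.700000000000003
```

View pics/scene0.png

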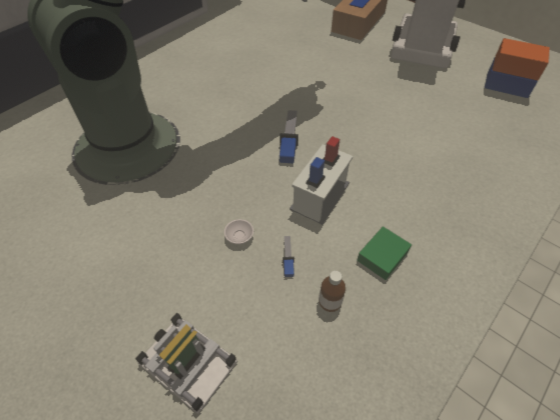

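View pics/top0.png

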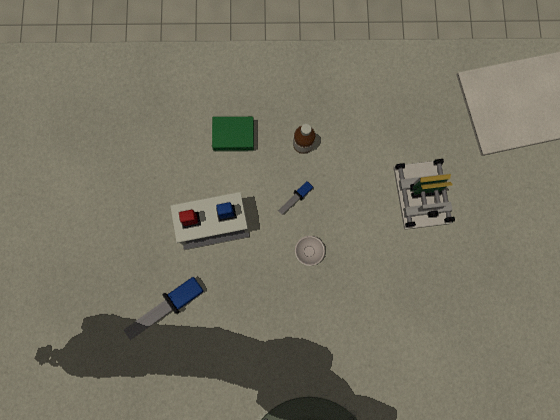

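The scene view shows three blue-handled gauges: a large one lying at (165,305) in top, a small one lying at (297,197), and one hanging in the stand at (227,211). The hanging one fits, being upright in the stand and middle-sized. The red gauge is at (190,217) and the clamp's yellow lips are at about (435,182). Next I'll measure and make the enlarged crop.

```bash
python3 - <<'E'
from h import *
def load(n):
    d=np.load(n+'.npz'); return {k:d[k] for k in d}
for n in('top','scene'):
    c=load(n); W=cloud(c); hsv=cv2.cvtColor(c['image'],cv2.COLOR_BGR2HSV); H,S,V=[hsv[...,i].astype(int) for i in range(3)]
    Z=W[...,2]
    def rep(name,m,rect=True):
        P=W[m]; P=P[~np.isnan(P).any(1)]
        if len(P)<5: print(n,name,len(P));return
        r=cv2.minAreaRect(P[:,:2].astype(np.float32))
        print(n,name,len(P),'med',np.median(P,0).round(1),'rect',np.round(r[0],1),np.round(r[1],1),round(r[2],1),'z',np.percentile(P[:,2],[2,98]).round(1))
    rep('blue',(H>105)&(H<130)&(S>120)&(Z>135)&(Z<170))
    rep('red',((H<8)|(H>172))&(S>150)&(Z>135)&(Z<170))
    near=lambda x,y,r:np.hypot(W[...,0]-x,W[...,1]-y)<r
    b=(H>105)&(H<130)&(S>120)&(Z>120); p=np.nanmedian(W[b],0) 
    rep('standtop',(abs(Z-95)<4)&near(p[0],p[1],160)&(S<60))
    y=(H>15)&(H<32)&(S>130)&(V>90)
    rep('yellow',y&(Z>90)&(Z<130)); 
    q=np.nanmedian(W[y&(Z>90)&(Z<130)],0)
    rep('clampbase',(abs(Z-12)<3)&near(q[0],q[1],130)&(S<70))
    rep('bottle',(Z>60)&(Z<125)&(H<18)&(S>90)&~y)
    rep('box',(Z>15)&(Z<45)&(H>45)&(H<80)&(S>120))
    i=c['image']
    if n=='top': a=cv2.resize(i[170:250,160:260],(500,400),interpolation=3)
    cv2.imwrite('pics/tmp.png',i)
    if n=='top': bb=cv2.resize(i[150:235,385:460],None,fx=4,fy=400/85,interpolation=3); cv2.imwrite('pics/crop1.png',np.hstack([a,bb]))
E
```

```text
top blue 171 med [518.4 164.9 151.7] rect [519.9 164.9] [21.5 28.9] 11.3 z [136.6 155.5]
top red 177 med [504.9 238.3 151.2] rect [506.1 239.3] [21.4 28.6] 11.1 z [137.  155.3]
top standtop 1965 med [508.3 203.1  94.2] rect [513.4 203. ] [ 80.9 149.9] 10.3 z [91.3 98.2]
top yellow 236 med [ 583.5 -277.1  109.1] rect [ 580.  -276.9] [26.1 64.5] 5.7 z [103.5 114.9]
top clampbase 1006 med [ 565.2 -270.6   11.6] rect [ 574.4 -275.5] [151.1 107.5] 7.3 z [ 9.2 14.8]
top bottle 290 med [687.9   1.5  76.6] rect [601.6 112.8] [ 58.7 349.5] 37.1 z [ 61.8 120.1]
top box 1338 med [719. 155.  31.] rect [613.5  19.8] [367.6 665.2] 13.6 z [18.4 36.1]
scene blue 0
scene red 0
scene standtop 0
scene yellow 338 med [ 574.7 -280.2  110.7] rect [ 580.4 -277.7] [24.5 62.5] 6.8 z [104.1 114.4]
scene clampbase 1494 med [ 621.  -283.8   12.8] rect [ 573.8 -278.1] [151.  110.3] 6.1 z [10.  14.8]
scene bottle 2401 med [677.2 909.2  96.7] rect [389.2 503.8] [1042.9  699.3] 88.1 z [ 68.6 124.6]
scene box 0
  return np.nanmean(a, axis, out=out, keepdims=keepdims)
```

View pics/crop1.png

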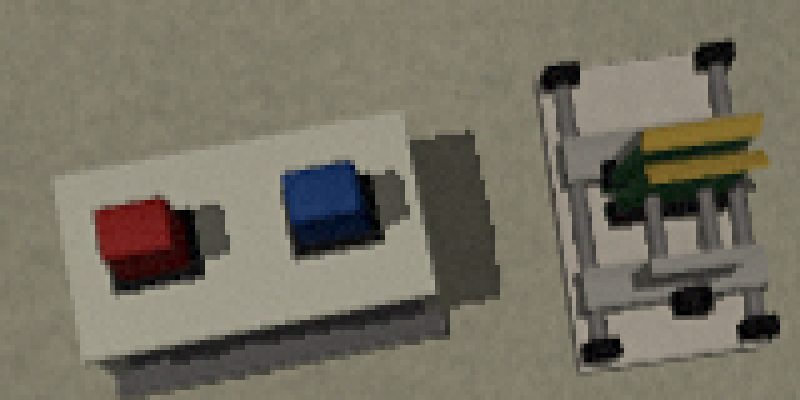

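The crop confirms it: the blue gauge in the stand is at crop (320,200) and the red one is next to it at (135,235). The clamp's springs are on the near (-x) side. I'll go to hover and take a closer look.

```bash
cat >> h.py <<'E'
def R(yaw_deg):
    a=np.radians(yaw_deg); x=np.array([np.cos(a),np.sin(a),0]); z=np.array([0,0,-1.]); return np.stack([x,np.cross(z,x),z],1)
E
python3 - <<'E'
from h import *
for y in(11,191):
    print(y,np.round(inverse_kinematics([519,165,270],R(y)),2), np.round(inverse_kinematics([580,-277,200],R(y-4.5)),2))
E
```

```text
11 [-0.75  0.38  0.45  1.79 -0.19  1.02 -0.04] [-0.22  0.82  1.    1.61 -0.74  1.13  1.09]
191 [ 0.43  0.64 -1.27  1.73  0.64  1.27  2.34] [-0.29  0.95  1.22  1.62 -0.93  1.26 -1.91]
```

```bash
python3 - <<'E'
from h import *
movep([519,165,290],R(11)); 
c=shot('wrist'); cv2.imwrite('pics/w1.png',c['image']); s=read_state(); print(s['time'],s['eef_pos'])
W=cloud(c); hsv=cv2.cvtColor(c['image'],cv2.COLOR_BGR2HSV); H,S=hsv[...,0].astype(int),hsv[...,1]
for nm,m in(('blue',(H>105)&(H<130)&(S>120)),('red',((H<8)|(H>172))&(S>140)),('top',(S<60))):
    P=W[m&(abs(W[...,2]-(95 if nm=='top' else 153))<5)]
    if len(P)>5:
        r=cv2.minAreaRect(P[:,:2].astype(np.float32)); print(nm,len(P),np.median(P,0).round(1),r)
E
```

```text
2.15 [518.69663241 166.09240166 289.7654843 ]
blue 937 [520.8 168.8 153.7] ((521.0341186523438, 167.7644805908203), (21.258005142211914, 28.827054977416992), 10.76093578338623)
red 1221 [507.2 242.3 153.7] ((507.3565368652344, 241.8949737548828), (21.757280349731445, 29.213621139526367), 11.12466812133789)
top 11180 [511.1 212.   95.9] ((557.0203247070312, 120.64713287353516), (118.55197143554688, 354.5360107421875), 27.277645111083984)
```

View pics/w1.png

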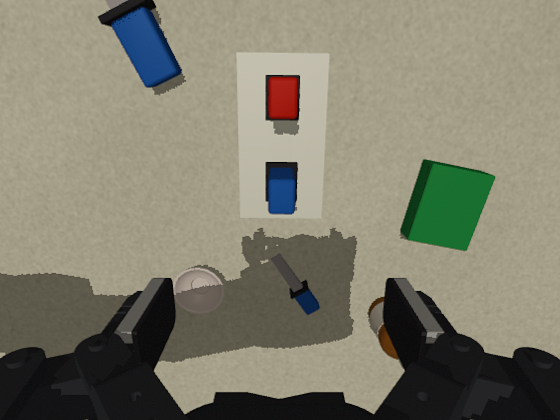

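The wrist view shows the blue handle at (282,190), the red one at (283,97), and the slot aligned with the jaws. Grasping now.

```bash
python3 - <<'E'
from h import *
G=[521,167]; r=R(10.8)
movel(G+[180],r,200)
print(movel(G+[109],max_speed=80,guard=15))
clamp(); s=read_state(); print(s['time'],s['eef_pos'],s['finger_gap'],s['ft_force'])
movel([s['eef_pos'][0],s['eef_pos'][1],215],max_speed=100)
s=read_state(); print(s['time'],s['eef_pos'],s['finger_gap'],s['ft_force'])
try:
    movep([580,-277,245],R(6.5))
except PlanningError as e: print(e)
s=read_state(); print(s['time'],s['eef_pos'],s['finger_gap'],s['ft_force'],s['qpos'].round(2))
c=shot('wrist'); cv2.imwrite('pics/w2.png',c['image'])
W=cloud(c); hsv=cv2.cvtColor(c['image'],cv2.COLOR_BGR2HSV); H,S,V=[hsv[...,i].astype(int) for i in range(3)]
Z=W[...,2]
for nm,m in(('yellow',(H>15)&(H<32)&(S>130)&(V>60)&(Z>100)&(Z<120)),('base',(S<70)&(abs(Z-12)<3))):
    P=W[m]
    if len(P)>5: print(nm,len(P),np.median(P,0).round(1),cv2.minAreaRect(P[:,:2].astype(np.float32)))
shot('scene')
E
```

```text
False
4.4833 [521.03915484 167.03812183 109.19497464] 21.055565107602643 [-1.23018179 -0.53129     5.49022149]
5.6917 [520.7641144  166.95765733 214.42741847] 21.425369189791738 [ 0.08124644  0.12280758 -1.94888601]
7.3417 [ 580.58807429 -275.46170692  244.81227124] 21.44606492506142 [ 0.25793841  0.36559083 -1.43658753] [ 0.02  0.59  0.51  1.55 -0.32  1.08  0.73]
yellow 1582 [ 580.9 -270.1  110.7] ((580.2523193359375, -273.5632629394531), (25.32179069519043, 58.71720886230469), 6.140332221984863)
base 13490 [ 729.8 -403.4   13. ] ((702.3787231445312, -366.7167663574219), (225.79933166503906, 480.1365661621094), 43.331974029541016)
```

View pics/w2.png

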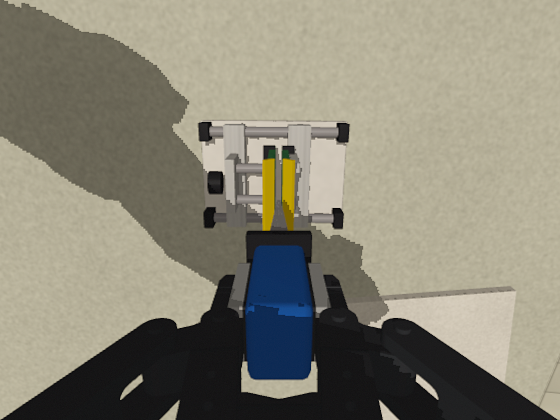

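The blade tip is in line with the gap at (278,215), between the yellow lips, and the gauge is held squarely. Descending in steps while logging force.

```bash
python3 - <<'E'
from h import *
X=[580.3,-276.5]; off=96.2
movel(X+[240],R(6.4),60); wait(.2); s=read_state(); f0=s['ft_force']; print(s['time'],s['eef_pos'],f0)
print(movel(X+[off+92],max_speed=60,guard=6))
n=0
for t in np.arange(90,58,-1.5):
    g=movel(X+[off+t],max_speed=15,guard=9); s=read_state(); f=s['ft_force']-f0
    print(round(s['time'],2),t,s['eef_pos'].round(2),f.round(2),g)
    n+= f[2]>1.2
    if n>=5 or g: break
E
```

```text
7.8917 [ 580.31706639 -276.52341512  240.09218855] [-0.27871021 -0.07804506 -0.99173012]
False
9.19 90.0 [ 580.33 -276.48  186.26] [-0.06 -0.05 -0.42] False
9.44 88.5 [ 580.26 -276.47  184.59] [ 0.67  0.76 -0.12] False
9.69 87.0 [ 580.27 -276.46  183.11] [ 0.56 -0.34 -0.26] False
9.94 85.5 [ 580.26 -276.47  181.59] [ 0.76 -0.29  0.61] False
10.19 84.0 [ 580.25 -276.48  180.12] [ 0.16  0.22 -0.46] False
10.44 82.5 [ 580.23 -276.47  178.59] [ 0.19 -0.39  0.03] False
10.69 81.0 [ 580.27 -276.48  177.11] [ 0.99 -0.43 -0.06] False
10.94 79.5 [ 580.25 -276.49  175.6 ] [ 1.29  0.4  -0.39] False
11.19 78.0 [ 580.26 -276.48  174.09] [ 0.14  0.72 -0.14] False
11.44 76.5 [ 580.27 -276.5   172.62] [0.03 1.77 0.26] False
11.69 75.0 [ 580.27 -276.47  171.11] [ 0.69  0.31 -0.33] False
11.94 73.5 [ 580.25 -276.46  169.59] [-0.06 -0.18  0.38] False
12.19 72.0 [ 580.21 -276.51  168.07] [ 0.27 -0.27 -1.08] False
12.44 70.5 [ 580.25 -276.53  166.6 ] [ 0.64 -1.13 -0.81] False
12.69 69.0 [ 580.26 -276.55  165.11] [ 0.44 -0.95  0.02] False
12.94 67.5 [ 580.23 -276.54  163.58] [0.23 0.01 1.32] False
13.19 66.0 [ 580.24 -276.48  162.08] [ 0.58 -0.96  0.92] False
13.44 64.5 [ 580.27 -276.48  160.58] [0.01 0.23 0.87] False
13.69 63.0 [ 580.23 -276.49  159.06] [ 0.13 -1.19  1.49] False
13.94 61.5 [ 580.28 -276.47  157.62] [-0.1  -1.26  1.09] False
14.19 60.0 [ 580.24 -276.51  156.09] [ 0.18 -1.12  1.87] False
14.44 58.5 [ 580.26 -276.49  154.59] [ 0.09 -0.4   3.3 ] False
```

```bash
cp wrist.npz wrist_rest.npz; cp scene.npz scene_rest.npz; cat > lips.py <<'E'
from h import *
def lips(c,ylo,yhi,z0=112.,yaw=6.4,C=(580.3,-276.5)):
    """outer/inner lip edges (clamp x, mm) from pixels projected on the plane z=z0"""
    h,w=c['range_z'].shape; v,u=np.mgrid[0:h,0:w]; T=np.array(c['cam_to_world'])
    d=np.stack([(u-c['cx'])/c['fx'],-(v-c['cy'])/c['fy'],-np.ones((h,w))],-1)@T[:3,:3].T
    P=T[:3,3]+d*((z0-T[2,3])/d[...,2])[...,None]
    a=np.radians(yaw); ex=np.array([np.cos(a),np.sin(a)]); ey=np.array([-ex[1],ex[0]])
    # resample on grid in clamp coordinates
    gx,gy=np.meshgrid(np.arange(-25,25,.1),np.arange(ylo,yhi,1.))
    Wp=np.stack([C[0]+gx*ex[0]+gy*ey[0],C[1]+gx*ex[1]+gy*ey[1],np.full_like(gx,z0)],-1)
    q=(Wp-T[:3,3])@T[:3,:3]; zz=-q[...,2]
    mu=(q[...,0]/zz*c['fx']+c['cx']).astype(np.float32); mv=(-q[...,1]/zz*c['fy']+c['cy']).astype(np.float32)
    im=cv2.remap(c['image'],mu,mv,cv2.INTER_LINEAR).astype(float)
    return gx[0],im
E
python3 - <<'E'
from lips import *
wait(.1)
F=[]
for i in range(8): wait(.02); F.append(read_state()['ft_force'])
print(read_state()['time'],np.mean(F,0),np.std(F,0))
out=[]
now={n:shot(n) for n in('wrist','scene')}
for n in('wrist','scene'):
    d=np.load(n+'_rest.npz'); 
    for c in({k:d[k] for k in d},now[n]):
        gx,im=lips(c,-30,30); out.append(cv2.resize(im.astype(np.uint8)[::-1],(700,130),interpolation=0))
cv2.imwrite('pics/l1.png',np.vstack(out))
E
```

```text
14.675 [-0.26658008 -0.87090803  0.94511444] [0.37798854 0.32350406 0.48118181]
```

View pics/l1.png

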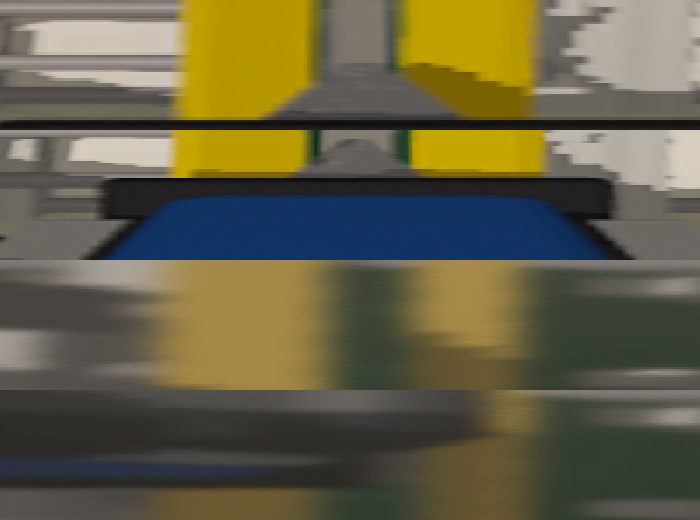

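The wrist strips give lip outer edges at 180 to 537 px at rest and 173 to 545 now (14 px/mm). That is about 1 mm of push-back, which matches the force onset near tip height 67. I'll compute this at sub-pixel level and go on in the same way.

```bash
cat >> lips.py <<'E'
def width(c,ylo=14,yhi=29):
    gx,im=lips(c,ylo,yhi); out=[]
    for row in im:
        s=cv2.GaussianBlur((row[:,1]-row[:,0])[None],(9,1),0)[0]; on=np.where(s>50)[0]
        if len(on): out.append([gx[on[0]],gx[on[-1]]])
    return np.median(out,0)
E
python3 - <<'E'
from lips import *
def ld(n):
    d=np.load(n); return {k:d[k] for k in d}
a=width(ld('wrist_rest.npz')); b=width(ld('wrist.npz')); print('rest',a,np.diff(a),'now',b,np.diff(b),np.diff(b)-np.diff(a))
f0=-.99; X=[580.3,-276.5]; off=96.2
for t in np.arange(57,47.9,-1.5):
    g=movel(X+[off+t],max_speed=15,guard=11); s=read_state()
    print(round(s['time'],2),t,s['eef_pos'].round(2),(s['ft_force'][2]-f0).round(2),s['finger_gap'],g)
    if g: break
c=shot('wrist'); b=width(c); print(b,np.diff(b)-np.diff(a)); F=[]
for i in range(8): wait(.02); F.append(read_state()['ft_force'])
print(np.mean(F,0))
gx,im=lips(c,-30,30); cv2.imwrite('pics/w3.png',np.vstack([c['image'],cv2.resize(im.astype(np.uint8)[::-1],(560,150),interpolation=0)]))
E
```

```text
rest [-12.1  13.4] [25.5] now [-12.8  14. ] [26.8] [1.3]
15.03 57.0 [ 580.31 -276.51  153.17] 4.19 20.96103618179142 False
15.28 55.5 [ 580.28 -276.53  151.66] 3.77 21.134018444228637 False
15.53 54.0 [ 580.3  -276.52  150.19] 4.78 21.39349636563204 False
15.78 52.5 [ 580.31 -276.54  148.69] 3.8 21.36349707820602 False
16.02 51.0 [ 580.32 -276.56  147.23] 5.49 21.30954536899822 False
16.27 49.5 [ 580.33 -276.55  145.74] 5.34 21.717582247304033 False
16.52 48.0 [ 580.33 -276.56  144.27] 5.52 21.367987786948294 False
[-13.2  14.6] [2.3]
[-0.42269158 -1.11860638  5.1291599 ]
```

View pics/w3.png

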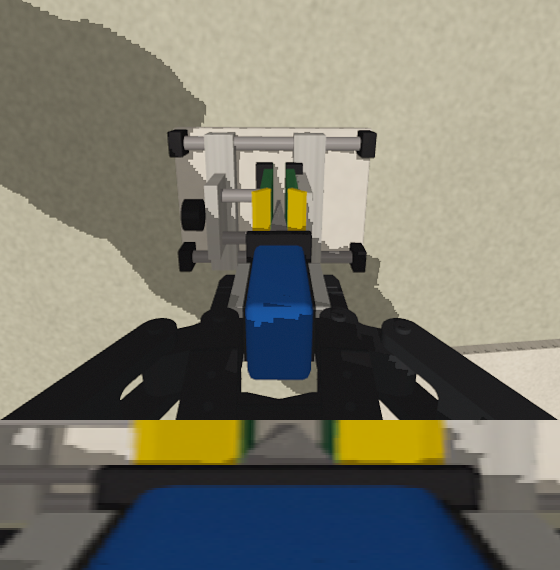

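Measured push-back is about 2.3 mm at a 4–5.5 N push. I'll correct for lip-height scale using the known 0.12 mm/mm slope, then make a small final adjustment.

```bash
cat > fit.py <<'E'
from lips import *
def widthN(c):  # mean over thresholds relative to each row's peak
    gx,im=lips(c,14,29); o=[]
    for row in im:
        s=cv2.GaussianBlur((row[:,1]-row[:,0])[None],(9,1),0)[0]
        L=s[:250].max(); Rr=s[250:].max()
        l=np.where(s[:250]>L/2)[0][0]; r=np.where(s[250:]>Rr/2)[0][-1]+250
        o.append(gx[r]-gx[l])
    return np.median(o),np.std(o)
E
python3 - <<'E'
from fit import *
def ld(n):
    d=np.load(n); return {k:d[k] for k in d}
f0=-.99; X=[580.3,-276.5]; off=96.2
r=ld('wrist_rest.npz'); n=ld('wrist.npz')
hr,hn=[x['cam_to_world'][2,3]-112 for x in(r,n)]
wr,wn=widthN(r),widthN(n); print(hr,hn,wr,wn,wn[0]-wr[0])
for x in (r,n):   # measured lip height from depth
    W=cloud(x); hsv=cv2.cvtColor(x['image'],cv2.COLOR_BGR2HSV).astype(int)
    m=(hsv[...,0]>15)&(hsv[...,0]<32)&(hsv[...,1]>130)&(abs(W[...,2]-110)<8); print('lip z pct',np.percentile(W[m][:,2],[50,90,97]).round(1))
for t in (47.2,46.4):
    g=movel(X+[off+t],max_speed=8,guard=12); s=read_state(); print(s['time'],s['eef_pos'].round(2),s['ft_force'][2]-f0,s['finger_gap'],g)
    c=shot('wrist'); w=widthN(c); print(w,w[0]-wr[0])
E
```

```text
276.3237625528705 175.6967171855772 (np.float64(25.000000000000355), np.float64(0.14544949486181158)) (np.float64(27.40000000000039), np.float64(0.07180219742846108)) 2.400000000000034
lip z pct [110.7 112.9 113.5]
lip z pct [110.2 112.7 113.4]
16.9583 [ 580.39 -276.54  143.54] 6.487684187325427 21.006813015696878 False
(np.float64(27.50000000000039), np.float64(0.12578641509408986)) 2.5000000000000355
17.2583 [ 580.42 -276.53  142.76] 7.417164441914185 21.651115189918976 False
(np.float64(27.700000000000394), np.float64(0.08692269873603656)) 2.7000000000000384
```

Push-back reads 2.5–2.6 mm at a 7.4 N push, so I'm stopping here. One final look, then hand-in.

```bash
python3 - <<'E'
from fit import *
wait(.5); s=read_state(); print(s['time'],s['eef_pos'].round(2),s['ft_force'].round(2),s['finger_gap'],s['tool_rot'][:,2].round(4))
d=np.load('wrist_rest.npz'); print(widthN(shot('wrist'))[0]-widthN({k:d[k] for k in d})[0])
a=shot('scene')['image']; b=shot('top')['image']
cv2.imwrite('pics/end.png',np.hstack([cv2.resize(a,(400,300)),cv2.resize(b,(400,300))]))
E
```

```text
17.8083 [ 580.43 -276.54  142.78] [ 0.46 -0.68  5.68] 21.211719162651786 [ 3.e-04 -1.e-04 -1.e+00]
2.7000000000000384
```

View pics/end.png

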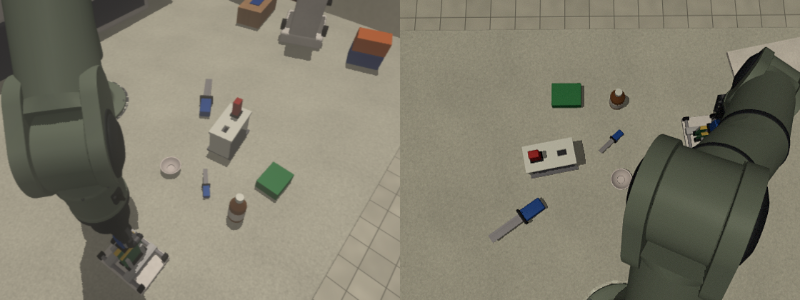

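The final views show the red gauge still in the stand at (237,105), the bottle, box, dish and stray gauges where they were, and the blue gauge held upright in the clamp at (128,245). Handing in.

```bash
python3 -c "
from workcell import *
print(finish_job())"
```

```text
the job is handed in; nothing more can be done
None
```

I took the middle-sized blue gauge from the stand and slid it straight down between the glass plates. I stopped at about 2.5 mm of push-back and handed in at about 18 s (limit 43 s), still gripping it upright.

**Last checks:**
- **Push-back:** the wrist camera's view of the lips gave 2.7 mm raw. Correcting for the lip height brings that to about 2.6 mm. Working from the first rise in force, at a tip height of about 67 mm, gives about 2.5 mm.
- **Force:** pushing took about 7.4 N at the end, settling to about 6.7 N while holding (both relative to the reading before contact).
- **Grip and bench:** the tool is vertical and the finger gap is steady at about 21 mm. In the final views the red gauge, bottle, slide box, dish and the two stray gauges look unmoved; I did not measure this.

**What disagreed:** just after first touch the force read about 1 N, below the 2 N or more I expected. I therefore set the depth mainly by the camera, and the push-back is uncertain by roughly 0.2 mm.

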